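Pack the photo kit into its fitted foam tray

TASK

Pack the photo kit for tomorrow's trip: put the lens, the two film canisters, the battery and the earbud case each into the foam cut-out made for it, the canister with the orange lid in the orange-rimmed well and the one with the grey lid in the grey-rimmed well. Everything should stand upright or lie flat on the bottom of its cut-out and be let go; leave the mug and the packed roll of tape where they are.

Things in the scene. Friction and masses are not known exactly. Their poses are not given: they have to be found in the camera images.
- lens: Black camera lens standing on its rear cap, 68 mm across, 71 mm tall, round, about 0.24 kg, with a thin yellow line near its top. Nothing on it turns. Origin at the centre of its underside, z up. Starts on a 4 mm thick tan mat on the desk.
- orange_can: White film canister with an orange press-on lid, standing upright; 31 mm across, lid 34 mm across and 7 mm high, 52 mm tall in all. Origin at the centre of its underside, z up. Starts on a 4 mm thick tan mat on the desk.
- grey_can: Black film canister with a grey press-on lid, standing upright; same size as the other: 31 mm across, lid 34 mm across, 52 mm tall. Origin at the centre of its underside, z up. Starts on a 4 mm thick tan mat on the desk.
- battery: Flat black camera battery, 52 mm along its x, 36 mm along its y, 16 mm high. Origin at the centre of its underside, z up. Starts on a 4 mm thick tan mat on the desk.
- earbuds: White rounded earbud case, shut (its lid does not open), 47 mm along its x, 58 mm along its y, 24 mm high, widest at about mid height. Origin at the centre of its underside, z up. Starts on a 4 mm thick tan mat on the desk.
- lens_block: Dark foam block, 90 x 90 x 30 mm, one of six filling a low fixed grey tray (2 wide, 3 deep, 91 mm apart, in any order, turned alike). Origin: centre of its underside, 10 mm above the desk; its top is 40 mm above the desk, 2 mm over the tray's rim. In its middle a round well 78 mm across and 24 mm deep with a blue floor: the largest round one, for the lens.
- orange_can_block: Dark foam block, 90 x 90 x 30 mm, one of six filling a low fixed grey tray (2 wide, 3 deep, 91 mm apart, in any order, turned alike). Origin: centre of its underside, 10 mm above the desk; its top is 40 mm above the desk, 2 mm over the tray's rim. In its middle a round well with an orange sleeve (rim and floor), 44 mm across inside, 24 mm deep; rim 1 mm above the foam. For the orange-lid canister.
- grey_can_block: Dark foam block, 90 x 90 x 30 mm, one of six filling a low fixed grey tray (2 wide, 3 deep, 91 mm apart, in any order, turned alike). Origin: centre of its underside, 10 mm above the desk; its top is 40 mm above the desk, 2 mm over the tray's rim. In its middle a round well with a grey sleeve (rim and floor), 44 mm across inside, 24 mm deep; rim 1 mm above the foam. For the grey-lid canister.
- battery_block: Dark foam block, 90 x 90 x 30 mm, one of six filling a low fixed grey tray (2 wide, 3 deep, 91 mm apart, in any order, turned alike). Origin: centre of its underside, 10 mm above the desk; its top is 40 mm above the desk, 2 mm over the tray's rim. In its middle an oblong recess 62 mm along x and 46 mm along y, 8 mm deep with a blue floor: the smaller four-sided one, for the battery.
- earbud_block: Dark foam block, 90 x 90 x 30 mm, one of six filling a low fixed grey tray (2 wide, 3 deep, 91 mm apart, in any order, turned alike). Origin: centre of its underside, 10 mm above the desk; its top is 40 mm above the desk, 2 mm over the tray's rim. In its middle an oblong recess 58 mm along x and 68 mm along y, 10 mm deep with a blue floor: the larger four-sided one, for the earbud case.
- tape: Bystander: teal roll of paper tape, 52 mm across, 15 mm high, already packed in the sixth foam block (round recess 60 mm across, 8 mm deep). Stays there. Origin at the centre of its underside.
- mug: Bystander: speckled white mug standing on the desk at the robot's right, 81 mm across, 94 mm tall, handle on its -y side. Stays there. Origin under it, 19 mm from the middle of the cup towards its handle.
Mind the look-alikes: they are no part of the job. Of the things that look like the orange_can, take the one that is farthest to the robot's left at the start.

How it is judged:
At the end, for the whole second after the job is handed in: Each of the five things is in its own cut-out: its origin within 10 mm horizontally of the block's centre and less than 4 mm above the cut-out's floor, upright within 0.12 rad, still (under 20 mm/s); the battery and the earbud case lined up with their recesses within 0.35 rad, either way round (horizontal distance between lens and lens_block below 0.01 m and z of lens in the frame of lens_block below 0.01 m and angle between each of lens, orange_can, grey_can, battery, earbuds's own z axis and vertical below 0.12 rad and linear speed of each of lens, orange_can, grey_can, battery, earbuds below 0.02 m/s and horizontal distance between orange_can and orange_can_block below 0.01 m and z of orange_can in the frame of orange_can_block below 0.01 m and horizontal distance between grey_can and grey_can_block below 0.01 m and z of grey_can in the frame of grey_can_block below 0.01 m and horizontal distance between battery and battery_block below 0.01 m and z of battery in the frame of battery_block below 0.026 m and horizontal distance between earbuds and earbud_block below 0.01 m and z of earbuds in the frame of earbud_block below 0.024 m and angle between the x axis of battery and the x axis of battery_block, either way round below 0.35 rad and angle between the x axis of earbuds and the x axis of earbud_block, either way round below 0.35 rad); the robot touches nothing.
It fails at once if the mug is pushed more than 20 mm (distance of mug from where it was at the start of the episode above 0.02 m).
It fails at once if the packed roll of tape is moved more than 15 mm (distance of tape from where it was at the start of the episode above 0.015 m).
It also fails if it takes over 120 s, if anything falls off the work surface, if the arm or the gripper's body presses on something with over 40 N, if the wrist force passes 120 N, or if a joint passes its speed limit or range.

ROBOT

A 7-joint arm with a two-finger parallel gripper is mounted at the origin on a cart in front of the work surface, level with it; the furniture and walls round the work are solid. World frame = base frame: x ahead of the robot, y to its left, z up, the work surface at z = 0. Lengths are in m, angles in rad, forces in N, time in s.
With the tool pointing down it reaches from about 0.425 to 0.875 m from the base axis. Payload 4.7 kg.
Tool frame: the origin (TCP) lies midway between the tips of the shut fingers; the grasp point (between the pads) lies 19 mm behind it; z points along the fingers, y is the line along which they close (so a half turn about z gives the same grasp; the last joint's range is limited). The gripper opens to 87 mm and grips with 3 to 60 N. Pads are 19 mm wide; open, the fingers measure 117 mm over their backs; the gripper's body (75 mm by 190 mm) begins 51 mm behind the grasp point.
Start: joints at [0.014, 0.321, -0.07, 1.45, 0.023, 1.371, -0.057], TCP at [0.65, -0, 0.223] pointing down, gripper open.
Joint ranges: [-2.86, 2.86], [-0.3, 2.09], [-1.38, 1.24], [0.06, 2.45], [-1.56, 4.7], [0.09, 2.05], [-2.69, 2.69]. Speed limits (rad/s): [2.57, 2.57, 3.14, 3.14, 3.14, 3.14, 3.14].

INTERFACE

Orientations are given as a rotation vector (axis times angle).
In Python, from bench import ctrl gives the robot as it stands. The module is installed in compiled form; this text tells all that it offers.
- The arm moves only by the shell command python3 -m handwheel 'ROWS' [FORCE]. ROWS is JSON, a list of rows, each a list of 7 numbers: the finger opening in m, from 0 to 0.087, then the shift along the tool's x, y, z in m, then the turn, a rotation vector about the tool's x, y, z in degrees. A call has 1 to 12 rows; each row shifts and turns the commanded pose from where the row before left it, along the tool's axes as they then stand; what a row does not reach is not made up. A row lasts 1/8 s, in which the tool goes at most 62.5 mm and 10.7 degrees, less where a joint would pass 70% of its speed; a pose out of reach is approached as far as the arm can. A call is refused whole if a number of a shift passes 0.0625 or a number of a turn 10.7, either way. A call with a gripper value outside its range is refused whole. The fingers move at their own pace and stop on an object; FORCE is the grip in N (left out, the last holds). Time passes only in rows, so rows that do not move let the fingers close. It gives the time, the measured TCP pose, the force, the opening and the grip force at its end, in the units of the state.
- ctrl.get_state(): the state, without advancing time (a new reading comes with each control period).
- ctrl.get_image(name): name is "scene" or "side" or "wrist"; returns (picture, depth): 420x560x3 uint8, blue, green, red; 420x560 float32, m along the optical axis (not along the pixel's ray), 0 where there is no reading.
- ctrl.camera_info(name): a dict with "intrinsics" (3x3 intrinsics, pixels), "D" ([k1, k2, p1, p2, k3] as OpenCV has them; the pictures are not rectified), "R" (3x3) and "t" (3): a world point X has camera coordinates R X + t. Camera axes: x right, y down, z forward; pixel columns grow to the right and rows downward; lengths in m; the calibration is good to about 2 mm. A picture is of the moment at which its call begins: read the wrist's pose just before it. camera_info takes no time and is no camera call; for the wrist camera it gives the pose at the moment of the call.
- ctrl.close_job(): hands the job in; it is judged then, once.
The state is a dict: "time": time; "joint_positions": joint angles; "qd": joint speeds; "joint_torque": joint torques, N m; "position": TCP position; "tool_rot": TCP orientation; "ft_force": force on the tool from outside, world axes, zero at the start; "torque": the same for the moment, N m; "grip_width": opening from 0.0 (shut) to 1.0 (fully open); "grip_force": force on a finger pad.
Only numpy, scipy, OpenCV 4.12 (cv2) and the standard library are available. Lean on these libraries where they do the work, as an engineer would, in place of code of your own. Each camera call takes 0.05 s, during which the arm holds its last target. There are 200 camera calls.

## Working session

There is one attempt and no reset: what is moved stays moved. The work goes in short steps, Python scripts to look and compute and a shell command to move; the robot and the scene stay as the last step left them, time stands still between calls to the robot, and variables do not carry over. Pictures are saved under pics/ and viewed, at most 14 in all, crops included, and the job is handed in when it is done.

```bash
ls; mkdir -p pics; python3 - <<'E'
from bench import ctrl
import cv2, numpy as np
s=ctrl.get_state(); print({k:np.round(v,3).tolist() for k,v in s.items()})
for n in ("scene","side","wrist"):
    i=ctrl.camera_info(n); print(n,{k:np.round(v,4).tolist() for k,v in i.items()})
    p,d=ctrl.get_image(n); cv2.imwrite(f"pics/{n}0.png",p); np.savez(f"{n}0.npz",p=p,d=d,**i)
E
```

```text
pics
{'time': 0.0, 'joint_positions': [0.014, 0.322, -0.07, 1.452, 0.023, 1.371, -0.057], 'qd': [0.001, 0.0, 0.001, -0.0, 0.001, -0.001, 0.001], 'joint_torque': [-0.0, -49.128, -0.404, -31.253, -0.064, 0.044, 0.0], 'position': [0.649, -0.0, 0.221], 'tool_rot': [-2.22, -2.221, 0.002], 'ft_force': [-0.169, 0.115, -0.601], 'torque': [0.03, -0.057, -0.02], 'grip_force': 0.0, 'grip_width': 1.002}
scene {'intrinsics': [[517.6204, 0.0, 279.1137], [0.0, 517.6204, 210.0684], [0.0, 0.0, 1.0]], 'D': [-0.0316, 0.0, 0.0, 0.0, 0.0], 'R': [[-0.8299, -0.5578, 0.0115], [-0.4038, 0.5863, -0.7023], [0.385, -0.5875, -0.7118]], 't': [0.3066, 0.4032, 1.0833]}
side {'intrinsics': [[509.9805, 0.0, 284.5354], [0.0, 509.9805, 209.4776], [0.0, 0.0, 1.0]], 'D': [0.0328, 0.0, 0.0, 0.0, 0.0], 'R': [[-0.9911, -0.1308, -0.0246], [-0.027, 0.3784, -0.9253], [0.1304, -0.9164, -0.3785]], 't': [0.4993, 0.1441, 1.0465]}
wrist {'intrinsics': [[335.7024, 0.0, 278.0265], [0.0, 335.7024, 207.1818], [0.0, 0.0, 1.0]], 'D': [-0.0467, 0.0, 0.0, 0.0, 0.0], 'R': [[1.0, 0.0005, -0.0013], [0.0008, -0.9626, 0.2708], [-0.0012, -0.2708, -0.9626]], 't': [-0.6503, -0.0322, 0.3908]}
```

View pics/scene0.png

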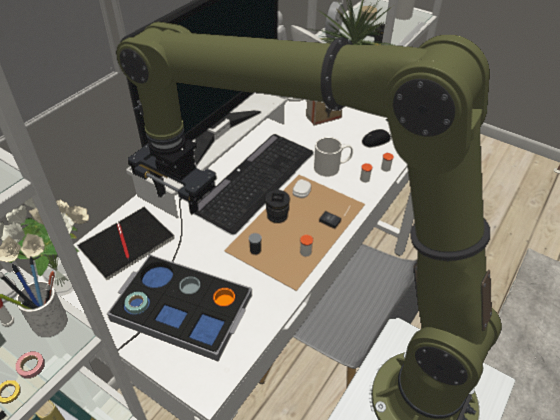

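View pics/side0.png

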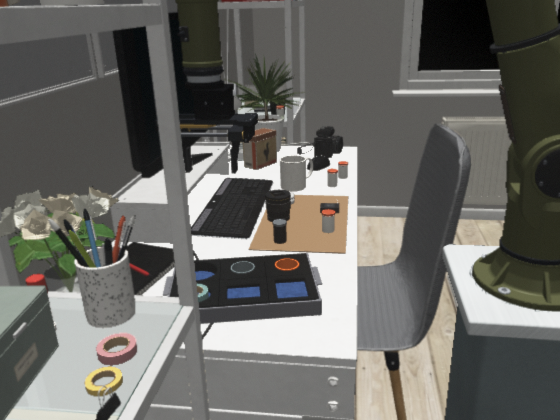

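View pics/wrist0.png

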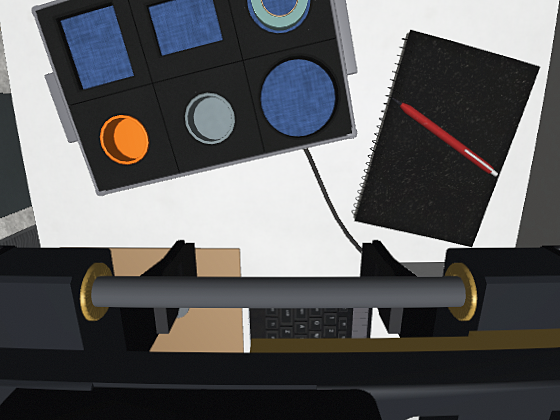

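The scene picture shows the tray at the robot's left, with lens well (157,277), grey (189,285), orange (224,297), tape (136,302), and two blue recesses (171,316) and (207,329). On the mat are the lens (277,206), earbud case (302,188), battery (330,218), grey can (255,243) and the target orange can (306,245). Two decoy orange cans are far right at (366,172) and (388,161). The wrist picture shows five of the six wells clearly.

```bash
cat > h.py <<'E'
import cv2, numpy as np
def cloud(f):
    z=np.load(f) if isinstance(f,str) else f
    K,D,R,t,d=z['intrinsics'],z['D'],z['R'],z['t'],z['d']
    h,w=d.shape
    uv=np.stack(np.meshgrid(np.arange(w),np.arange(h)),-1).reshape(-1,1,2).astype(np.float64)
    n=cv2.undistortPoints(uv,K,D).reshape(-1,2)
    c=np.c_[n,np.ones(len(n))]*d.reshape(-1,1)
    return ((c-t)@R).reshape(h,w,3), z['p'], d
def snap(name,tag):
    from bench import ctrl
    i=ctrl.camera_info(name); p,d=ctrl.get_image(name)
    cv2.imwrite(f"pics/{tag}.png",p); np.savez(f"{tag}.npz",p=p,d=d,**i)
    return tag+".npz"
E
python3 - <<'E'
from h import *
X,p,d=cloud('scene0.npz')
for n,(u,v) in dict(lens=(277,195),ear=(302,187),bat=(328,218),grey=(255,237),orange=(306,239),dec1=(366,167),dec2=(388,156),mug=(328,145),lensw=(157,277),greyw=(189,285),orw=(224,297),rec1=(171,316),rec2=(207,329),tape=(147,302),mat=(270,260),desk=(270,320),kb=(250,190)).items():
    print(n,np.round(X[v,u],3))
X,p,d=cloud('wrist0.npz')
for n,(u,v) in dict(lensw=(298,97),greyw=(210,118),orw=(125,140),rec1=(97,47),rec2=(185,22),desk=(300,200),foam=(166,100)).items():
    print('w',n,np.round(X[v,u],3))
E
```

```text
lens [ 0.563 -0.276  0.078]
ear [ 0.552 -0.39   0.027]
bat [ 0.432 -0.336  0.014]
grey [ 0.534 -0.133  0.058]
orange [ 0.424 -0.203  0.055]
dec1 [ 0.43  -0.552  0.049]
dec2 [ 0.396 -0.631  0.053]
mug [ 0.566 -0.559  0.066]
lensw [0.677 0.085 0.02 ]
greyw [0.596 0.059 0.02 ]
orw [0.504 0.037 0.017]
rec1 [0.565 0.156 0.033]
rec2 [0.476 0.134 0.029]
tape [0.63  0.163 0.044]
mat [ 0.485 -0.13   0.002]
desk [0.382 0.02  0.003]
kb [ 0.674 -0.301  0.018]
w lensw [0.671 0.092 0.017]
w greyw [0.578 0.07  0.018]
w orw [0.484 0.048 0.016]
w rec1 [0.472 0.14  0.031]
w rec2 [0.561 0.16  0.033]
w desk [ 0.676 -0.024  0.   ]
w foam [0.54  0.088 0.04 ]
```

```bash
python3 -m handwheel '[[0.087,-0.0625,0,-0.03,0,0,0],[0.087,-0.0625,0,-0.03,0,0,0],[0.087,-0.0625,0,-0.03,0,0,0],[0.087,-0.03,0,0,0,0,0],[0.087,0,0,0,0,0,0],[0.087,0,0,0,0,0,0]]' 20
```

```text
time: 0.9
position: [0.6501, -0.1973, 0.3029]
tool_rot: [-2.218, -2.222, -0.001]
ft_force: [0.1, 0.8, -0.4]
grip_width: 1.0
grip_force: 0.0
```

```bash
python3 -m handwheel '[[0.087,-0.05,-0.03,0,0,0,0],[0.087,-0.05,-0.03,0,0,0,0],[0.087,-0.05,-0.03,0,0,0,0],[0.087,-0.03,-0.03,0,0,0,0],[0.087,0,0,0,0,0,0],[0.087,0,0,0,0,0,0]]'; python3 -c "
from h import *; snap('wrist','w1')"
```

```text
time: 1.65
position: [0.5315, -0.3765, 0.3035]
tool_rot: [-2.217, -2.225, -0.003]
ft_force: [0.8, 0.8, -0.7]
grip_width: 0.997
grip_force: 0.0
```

View pics/w1.png

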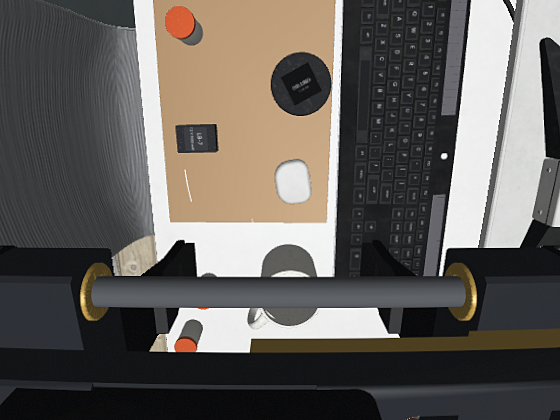

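The wrist view shows the orange can (180,22), lens (301,84), battery (196,138) and earbud case (293,181). The grey can is just above the frame, so I take a second view nearer the tray.

```bash
python3 -m handwheel '[[0.087,0.06,0,0,0,0,0],[0.087,0.06,0,0,0,0,0],[0.087,0,0,0,0,0,0],[0.087,0,0,0,0,0,0]]'; cat > seg.py <<'E'
from h import *
import sys
def things(f,lo=0.009,box=(0.36,0.66,-0.44,-0.06)):
    X,p,d=cloud(f); x,y,z=X[...,0],X[...,1],X[...,2]
    m=((d>0.1)&(z>lo)&(z<0.12)&(x>box[0])&(x<box[1])&(y>box[2])&(y<box[3])).astype(np.uint8)
    n,l,st,c=cv2.connectedComponentsWithStats(m)
    for i in range(1,n):
        if st[i,4]<150: continue
        P=X[l==i]; top=np.percentile(P[:,2],90)
        T=P[P[:,2]>top-0.005]
        (cx,cy),(w,h),a=cv2.minAreaRect((T[:,:2]*1000).astype(np.float32))
        e=cv2.minEnclosingCircle((T[:,:2]*1000).astype(np.float32))
        print(f,'uv',np.round(c[i]),'top %.4f'%top,'rect c',np.round((cx,cy),1),'wh',np.round((w,h),1),'ang %.1f'%a,'circ',np.round(e[0],1),round(2*e[1],1),'bgr',p[l==i].mean(0).round())
for f in sys.argv[1:]: things(f)
E
python3 -c "
from h import *; snap('wrist','w2')"; python3 seg.py w1.npz w2.npz
```

```text
time: 2.2
position: [0.5309, -0.2575, 0.3038]
tool_rot: [2.217, 2.225, -0.0]
ft_force: [-0.4, -1.0, -0.6]
grip_width: 0.999
grip_force: 0.0
w1.npz uv [366.  99.] top 0.0143 rect c [ 642.9 -302.1] wh [ 34.2 275. ] ang 0.0 circ [ 644.2 -302. ] 275.3 bgr [45. 43. 42.]
w1.npz uv [183.  25.] top 0.0567 rect c [ 421.8 -201.3] wh [32.9 33.1] ang 25.7 circ [ 421.6 -201.6] 34.6 bgr [ 62.  92. 179.]
w1.npz uv [301.  83.] top 0.0766 rect c [ 557.8 -268.8] wh [65.5 65.2] ang 46.3 circ [ 557.7 -269.4] 67.2 bgr [42. 40. 40.]
w1.npz uv [196. 138.] top 0.0214 rect c [ 424.4 -333.2] wh [53.4 36.5] ang 1.4 circ [ 425.  -332.5] 62.0 bgr [63. 61. 60.]
w1.npz uv [293. 182.] top 0.0298 rect c [ 552.7 -390.7] wh [45.9 57.2] ang 8.8 circ [ 554.9 -390.5] 59.9 bgr [215. 216. 216.]
w2.npz uv [280.  67.] top 0.0570 rect c [ 534.  -131.2] wh [32.2 32.7] ang 0.5 circ [ 533.9 -131.1] 33.8 bgr [128. 123. 118.]
w2.npz uv [361. 168.] top 0.0142 rect c [ 642.7 -278.2] wh [ 34.5 276.6] ang 0.0 circ [ 648.  -278.1] 277.0 bgr [43. 41. 40.]
w2.npz uv [189. 129.] top 0.0567 rect c [ 422.  -201.2] wh [33.1 33.2] ang 89.7 circ [ 421.7 -201.2] 34.2 bgr [ 59.  91. 182.]
w2.npz uv [299. 187.] top 0.0766 rect c [ 557.5 -269.5] wh [66.  65.2] ang 62.3 circ [ 558.1 -269.6] 67.1 bgr [40. 38. 38.]
w2.npz uv [202. 223.] top 0.0215 rect c [ 425.2 -333.3] wh [52.5 36.7] ang 1.7 circ [ 425.5 -333. ] 61.4 bgr [59. 57. 56.]
w2.npz uv [292. 260.] top 0.0298 rect c [ 552.7 -385.4] wh [45.9 48. ] ang 1.5 circ [ 555.  -388.4] 56.6 bgr [201. 202. 202.]
```

View pics/w2.png

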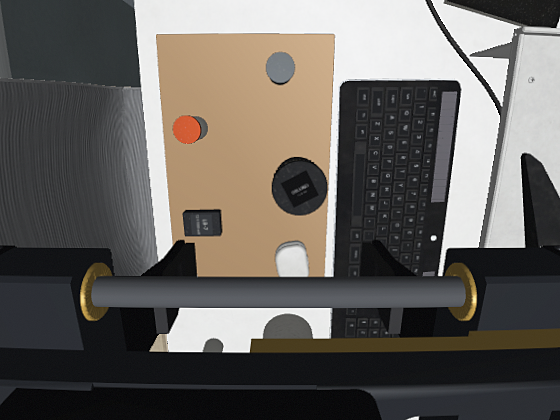

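Both views agree within 1 mm or so, and the heights match the text (tops 57, 57, 77, 21 and 30 mm). The second view adds the grey can at (280,67). The tray is next.

```bash
python3 -m handwheel '[[0.087,0.06,0,0,0,0,0],[0.087,0.06,0.01,0,0,0,0],[0.087,0.06,0.01,0,0,0,0],[0.087,0.06,0.01,0,0,0,0],[0.087,0,0.01,0,0,0,0],[0.087,0,0,0,0,0,0],[0.087,0,0,0,0,0,0]]'; cat > tray.py <<'E'
from h import *
import sys
def tray(f):
    X,p,d=cloud(f); x,y,z=X[...,0],X[...,1],X[...,2]
    reg=(d>0.1)&(x>0.38)&(x<0.80)&(y>0.0)&(y<0.30)
    m=reg&(z>0.030)&(z<0.050)
    n,l,st,c=cv2.connectedComponentsWithStats(m.astype(np.uint8)); i=1+st[1:,4].argmax()
    P=X[l==i]; r=cv2.minAreaRect((P[:,:2]*1000).astype(np.float32)); print(f,'tray',np.round(r[0],1),np.round(r[1],1),round(r[2],2))
    print('top',np.percentile(P[:,2],50))
    hsv=cv2.cvtColor(p,cv2.COLOR_BGR2HSV); dark=hsv[...,2]<70
    low=reg&(z<0.0365)&(z>0.008)
    blue=(hsv[...,0]>95)&(hsv[...,0]<125)&(hsv[...,1]>80)
    # holes = low regions inside the filled tray outline
    box=cv2.boxPoints(r); 
    pts=(X[...,:2]*1000)
    ins=np.zeros(low.shape,bool)
    a=np.deg2rad(r[2]); R2=np.array([[np.cos(a),np.sin(a)],[-np.sin(a),np.cos(a)]])
    q=(pts-np.array(r[0]))@R2.T; ins=(abs(q[...,0])<r[1][0]/2-12)&(abs(q[...,1])<r[1][1]/2-12)
    n,l,st,c=cv2.connectedComponentsWithStats((low&ins).astype(np.uint8))
    for i in range(1,n):
        if st[i,4]<200: continue
        # hole outline in the plane z=0.04: trace rays of the region to that plane
        Z=np.load(f); C=-Z['R'].T@Z['t']
        V=X[l==i]; s=(0.040-C[2])/(V[:,2]-C[2]); Q=C+(V-C)*s[:,None]
        rr=cv2.minAreaRect((Q[:,:2]*1000).astype(np.float32)); e=cv2.minEnclosingCircle((Q[:,:2]*1000).astype(np.float32))
        print(' hole uv',np.round(c[i]),'floor %.4f'%np.median(V[:,2]),'rect',np.round(rr[0],1),np.round(rr[1],1),round(rr[2],1),'circ',np.round(e[0],1),round(2*e[1],1))
for f in sys.argv[1:]: tray(f)
E
python3 -c "
from h import *; snap('wrist','w3')"; python3 tray.py wrist0.npz w3.npz
```

```text
time: 3.12
position: [0.5699, -0.0216, 0.3034]
tool_rot: [-2.226, -2.217, 0.002]
ft_force: [-0.2, 0.1, -0.5]
grip_width: 1.0
grip_force: 0.0
wrist0.npz tray [572.   94.5] [312.3 183.3] 2.02
top 0.039801274318410254
 hole uv [279.   7.] floor 0.0329 rect [651.2 169.5] [29.5 11.1] 0.1 circ [651.2 174.5] 29.6
 hole uv [277.  20.] floor 0.0331 rect [651.  161.7] [58.3 25.1] 1.7 circ [650.7 173.4] 58.3
 hole uv [184.  27.] floor 0.0329 rect [562.9 156.5] [61.8 41.8] 12.2 circ [562.4 156. ] 72.7
 hole uv [95. 48.] floor 0.0309 rect [474.2 138.3] [57.7 67.2] 12.9 circ [474.6 138.1] 86.6
 hole uv [299.  96.] floor 0.0171 rect [670.5  90.5] [76.3 75.8] 45.4 circ [671.1  90.3] 77.4
 hole uv [210. 118.] floor 0.0170 rect [582.5  70.3] [42.7 42.2] 89.7 circ [582.6  70.3] 43.8
 hole uv [125. 139.] floor 0.0173 rect [494.   49.9] [40.5 42.5] 42.8 circ [494.1  50.1] 42.8
w3.npz tray [572.9  97.6] [308.3 184.6] 3.53
top 0.03979554047497035
 hole uv [342.  17.] floor 0.0334 rect [650.1 163.5] [29.8 57.4] 88.2 circ [650.5 175.1] 57.7
 hole uv [348.   6.] floor 0.0330 rect [651.7 172. ] [30.  14.8] 0.5 circ [651.6 177.1] 30.1
 hole uv [269.  22.] floor 0.0330 rect [561.8 157.6] [61.6 45.4] 12.3 circ [561.4 158.1] 75.3
 hole uv [194.  40.] floor 0.0310 rect [473.6 137.9] [58.  66.6] 12.4 circ [473.8 137.9] 85.9
 hole uv [360.  81.] floor 0.0171 rect [670.1  89.7] [75.1 77. ] 1.8 circ [670.2  90.1] 78.2
 hole uv [287.  99.] floor 0.0170 rect [582.1  69.8] [42.  41.3] 89.8 circ [581.7  70. ] 43.0
 hole uv [215. 116.] floor 0.0170 rect [493.9  49.9] [42.2 43. ] 43.8 circ [493.6  50.1] 43.7
```

View pics/w3.png

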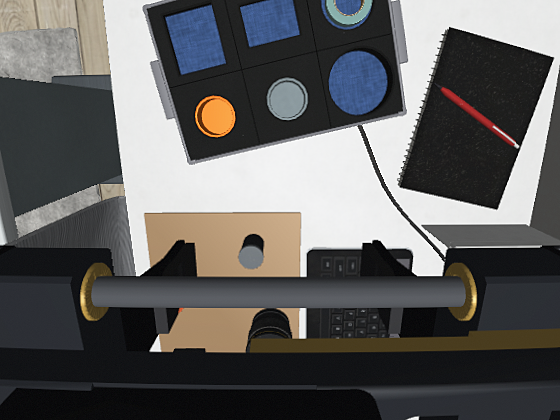

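The wrist view over the tray shows the orange well (215,116), grey well (287,99), lens well (360,81), battery recess (269,22) and earbud recess (194,40). They sit on a 90.5 mm grid turned 12.8°, with floors at 17, 17, 17, 33 and 31 mm and the foam top at 40 mm. That agrees with the text. I start with the grey can.

```bash
python3 -m handwheel '[[0.07,-0.055,-0.018,0.03,0,0,0],[0.07,-0.054,-0.018,0.05,0,0,0],[0.07,0,0,0.06,0,0,0],[0.07,0,0,0.06,0,0,0],[0.07,0,0,0.03,0,0,0],[0.07,0,0,0,0,0,0],[0.07,0,0,0,0,0,0],[0.07,0,0,0,0,0,0]]' 15
```

```text
time: 4.18
position: [0.5395, -0.1169, 0.0859]
tool_rot: [2.22, 2.219, 0.003]
ft_force: [0.5, -0.0, -0.1]
grip_width: 0.805
grip_force: 0.0
```

```bash
python3 -m handwheel '[[0.07,-0.014,-0.0055,0,0,0,0],[0.07,0,0,0.02,0,0,0],[0.07,0,0,0.02,0,0,0],[0.07,0,0,0.013,0,0,0],[0.07,0,0,0,0,0,0],[0.07,0,0,0,0,0,0],[0.02,0,0,0,0,0,0],[0.02,0,0,0,0,0,0],[0.02,0,0,0,0,0,0],[0.02,0,0,0,0,0,0],[0.02,0,0,0,0,0,0]]' 15
```

```text
time: 5.55
position: [0.5325, -0.1303, 0.0308]
tool_rot: [2.221, 2.221, 0.0]
ft_force: [-0.3, 1.1, 0.1]
grip_width: 0.373
grip_force: 15.0
```

```bash
python3 -m handwheel '[[0.02,0,0,-0.04,0,0,0],[0.02,0,0,-0.045,0,0,0],[0.02,0.04,0.01,0,0,0,0],[0.02,0.04,0.01,0,0,0,0],[0.02,0.04,0.01,0,0,0,0],[0.02,0.04,0.01,0,0,0,0],[0.02,0.0405,0.0095,0,0,0,0],[0.02,0,0,0,0,0,0],[0.02,0,0,0,0,0,0],[0.02,0,0,0,0,0,0]]' 15
```

```text
time: 6.8
position: [0.5818, 0.0684, 0.1156]
tool_rot: [2.224, 2.219, -0.001]
ft_force: [-0.6, 0.4, 0.4]
grip_width: 0.367
grip_force: 15.0
```

```bash
python3 -m handwheel '[[0.02,0.002,0,0.025,0,0,0],[0.02,0,0,0.025,0,0,0],[0.02,0,0,0.015,0,0,0],[0.02,0,0,0.007,0,0,0],[0.02,0,0,0,0,0,0],[0.02,0,0,0,0,0,0]]' 15; python3 -c "
from h import *; print(__import__('bench').ctrl.get_state()['ft_force'])"
```

```text
time: 7.55
position: [0.5826, 0.0721, 0.0445]
tool_rot: [2.221, 2.221, 0.002]
ft_force: [-0.4, -0.1, 0.7]
grip_width: 0.362
grip_force: 15.0
[-0.35370655 -0.1447686   0.68617317]
```

```bash
python3 -m handwheel '[[0.02,0,0,0.001,0,0,0],[0.055,0,0,0,0,0,0],[0.055,0,0,0,0,0,0],[0.055,0,0,0,0,0,0],[0.055,0,0,-0.03,0,0,0],[0.06,0,0,-0.05,0,0,0],[0.06,-0.05,-0.03,0,0,0,0],[0.07,-0.05,-0.03,0,0,0,0],[0.07,-0.05,-0.03,0,0,0,0],[0.07,-0.05,-0.03,0,0,0,0],[0.07,0,0,0,0,0,0],[0.07,0,0,0,0,0,0]]' 15; python3 -c "
from h import *; snap('wrist','w4')"; python3 - <<'E'
from seg import things
things('w4.npz',lo=0.045,box=(0.35,0.75,-0.3,0.2))
E
```

```text
time: 9.05
position: [0.4623, -0.1274, 0.123]
tool_rot: [2.221, 2.221, 0.001]
ft_force: [0.2, -0.1, 0.1]
grip_width: 0.806
grip_force: 0.0
w4.npz uv [225. 317.] top 0.0565 rect c [ 421.9 -208.4] wh [33.5 21.1] ang 1.2 circ [ 421.9 -202.3] 33.8 bgr [ 44.  77. 173.]
```

```bash
python3 -m handwheel '[[0.07,-0.037,-0.02,0,0,0,0],[0.07,-0.037,-0.0205,0,0,0,0],[0.07,0,0,0.04,0,0,0],[0.07,0,0,0.03,0,0,0],[0.07,0,0,0.021,0,0,0],[0.07,0,0,0,0,0,0],[0.07,0,0,0,0,0,0],[0.02,0,0,0,0,0,0],[0.02,0,0,0,0,0,0],[0.02,0,0,0,0,0,0],[0.02,0,0,0,0,0,0],[0.02,0,0,0,0,0,0]]' 15
```

```text
time: 10.6
position: [0.4215, -0.2019, 0.0318]
tool_rot: [2.221, 2.221, 0.0]
ft_force: [-0.6, 1.3, 0.5]
grip_width: 0.371
grip_force: 15.0
```

```bash
python3 -m handwheel '[[0.02,0,0,-0.04,0,0,0],[0.02,0,0,-0.045,0,0,0],[0.02,0.05,0.0145,0,0,0,0],[0.02,0.05,0.0145,0,0,0,0],[0.02,0.05,0.0145,0,0,0,0],[0.02,0.05,0.0145,0,0,0,0],[0.02,0.052,0.0145,0,0,0,0],[0.02,0,0,0,0,0,0],[0.02,0,0,0,0,0,0],[0.02,0,0,0,0,0,0]]' 15
```

```text
time: 11.85
position: [0.4937, 0.0485, 0.1165]
tool_rot: [2.224, 2.219, -0.001]
ft_force: [-0.8, 0.3, -0.6]
grip_width: 0.371
grip_force: 15.0
```

```bash
python3 -m handwheel '[[0.02,0,0,0.025,0,0,0],[0.02,0,0,0.025,0,0,0],[0.02,0,0,0.015,0,0,0],[0.02,0,0,0.0065,0,0,0],[0.02,0,0,0,0,0,0],[0.02,0,0,0,0,0,0],[0.055,0,0,0,0,0,0],[0.055,0,0,0,0,0,0],[0.055,0,0,0,0,0,0]]' 15; python3 -m handwheel '[[0.055,0,0,-0.03,0,0,0],[0.06,0,0,-0.05,0,0,0],[0.087,-0.05,0.01,-0.02,0,0,0],[0.087,-0.05,0.01,-0.02,0,0,0],[0.087,-0.05,0.01,-0.02,0,0,0],[0.087,-0.05,0.01,-0.02,0,0,0],[0.087,0,0,0,0,0,0],[0.087,0,0,0,0,0,0],[0.087,0,0,0,0,0,0]]' 15;  python3 -c "
from h import *; snap('wrist','w5')"; python3 - <<'E'
from seg import things
things('w5.npz',lo=0.045,box=(0.35,0.75,-0.45,0.2))
E
```

```text
time: 12.98
position: [0.4941, 0.0502, 0.0454]
tool_rot: [2.221, 2.221, 0.0]
ft_force: [0.3, -0.7, 0.5]
grip_width: 0.598
grip_force: 0.0
time: 14.1
position: [0.5336, -0.148, 0.2046]
tool_rot: [-2.218, -2.223, 0.0]
ft_force: [0.0, 0.4, 0.6]
grip_width: 1.0
grip_force: 0.0
w5.npz uv [300. 322.] top 0.0764 rect c [ 557.6 -276. ] wh [37.  65.5] ang 89.2 circ [ 557.7 -270.3] 66.7 bgr [32. 31. 30.]
```

```bash
python3 -m handwheel '[[0.087,-0.04,0.008,0,0,0,0],[0.087,-0.04,0.008,0,0,0,0],[0.087,-0.0415,0.008,0,0,0,0],[0.087,0,0,0.05,0,0,0],[0.087,0,0,0.05,0,0,0],[0.087,0,0,0,0,0,0],[0.087,0,0,0,0,0,0],[0.087,0,0,0,0,0,0]]' 30
```

```text
time: 15.15
position: [0.5598, -0.2718, 0.1082]
tool_rot: [2.218, 2.219, 0.003]
ft_force: [-0.2, -1.0, 0.1]
grip_width: 0.998
grip_force: 0.0
```

```bash
python3 -m handwheel '[[0.087,0.002,-0.002,0.02,0,0,0],[0.087,0,0,0.02,0,0,0],[0.087,0,0,0.02,0,0,0],[0.087,0,0,0.013,0,0,0],[0.087,0,0,0,0,0,0],[0.087,0,0,0,0,0,0],[0.05,0,0,0,0,0,0],[0.05,0,0,0,0,0,0],[0.05,0,0,0,0,0,0],[0.05,0,0,0,0,0,0]]' 30
```

```text
time: 16.4
position: [0.5562, -0.2695, 0.0326]
tool_rot: [2.221, 2.221, 0.0]
ft_force: [-1.2, 1.0, 1.5]
grip_width: 0.751
grip_force: 30.0
```

```bash
python3 - <<'E'
from h import *
for f in ('wrist0.npz','w3.npz','scene0.npz'):
    X,p,d=cloud(f); x,y,z=[X[...,i] for i in range(3)]
    for lo,hi in ((-.3,-.2),(-.2,-.1),(-.1,0),(0,.1),(.1,.2),(.2,.3)):
        m=(d>.1)&(z>.1)&(z<.5)&(x>.7)&(x<1.1)&(y>lo)&(y<hi)&(d>0.15)
        print(f,lo,hi,m.sum(), np.round(x[m].min(),3) if m.any() else '')
E
python3 -m handwheel '[[0.05,0,0,-0.03,0,0,0],[0.05,0,0,-0.05,0,0,0],[0.05,0,0,-0.03,0,0,0],[0.05,0,0,0,0,0,0],[0.05,0,0,0,0,0,0]]' 30
```

```text
wrist0.npz -0.3 -0.2 0 
wrist0.npz -0.2 -0.1 0 
wrist0.npz -0.1 0 0 
wrist0.npz 0 0.1 121 0.7
wrist0.npz 0.1 0.2 0 
wrist0.npz 0.2 0.3 0 
w3.npz -0.3 -0.2 0 
w3.npz -0.2 -0.1 0 
w3.npz -0.1 0 499 0.774
w3.npz 0 0.1 0 
w3.npz 0.1 0.2 0 
w3.npz 0.2 0.3 0 
scene0.npz -0.3 -0.2 1994 0.772
scene0.npz -0.2 -0.1 3341 0.773
scene0.npz -0.1 0 5352 0.7
scene0.npz 0 0.1 6013 0.7
scene0.npz 0.1 0.2 1934 0.779
scene0.npz 0.2 0.3 2545 0.7
time: 17.02
position: [0.5548, -0.2688, 0.1402]
tool_rot: [-2.219, -2.22, 0.002]
ft_force: [-0.3, -0.2, -1.7]
grip_width: 0.753
grip_force: 30.0
```

```bash
python3 - <<'E'
from h import *
for f in ('scene0.npz','side0.npz','w3.npz'):
    X,p,d=cloud(f); x,y,z=[X[...,i] for i in range(3)]
    for lo in np.arange(-.2,.3,.05):
        m=(d>.15)&(z>.03)&(z<.5)&(x>.755)&(x<.9)&(y>lo)&(y<lo+.05)
        if m.sum()<10: continue
        h=[(round(a,2),int(k.sum()),np.round(np.percentile(x[k],1),3)) for a in np.arange(.03,.5,.06) if (k:=m&(z>a)&(z<a+.06)).sum()>5]
        print(f,round(lo,2),h)
E
```

```text
scene0.npz -0.15 [(np.float64(0.03), 349, np.float64(0.781)), (np.float64(0.09), 144, np.float64(0.774)), (np.float64(0.21), 39, np.float64(0.854)), (np.float64(0.27), 57, np.float64(0.853)), (np.float64(0.33), 59, np.float64(0.853)), (np.float64(0.39), 33, np.float64(0.853))]
scene0.npz -0.1 [(np.float64(0.09), 106, np.float64(0.776)), (np.float64(0.21), 37, np.float64(0.827)), (np.float64(0.27), 96, np.float64(0.829)), (np.float64(0.33), 53, np.float64(0.83)), (np.float64(0.39), 60, np.float64(0.827))]
scene0.npz 0.1 [(np.float64(0.15), 23, np.float64(0.807)), (np.float64(0.21), 128, np.float64(0.787))]
scene0.npz 0.15 [(np.float64(0.09), 34, np.float64(0.793)), (np.float64(0.15), 48, np.float64(0.792)), (np.float64(0.21), 341, np.float64(0.782))]
scene0.npz 0.2 [(np.float64(0.03), 284, np.float64(0.826)), (np.float64(0.09), 176, np.float64(0.828)), (np.float64(0.15), 375, np.float64(0.8)), (np.float64(0.21), 172, np.float64(0.789))]
scene0.npz 0.25 [(np.float64(0.03), 83, np.float64(0.836)), (np.float64(0.09), 257, np.float64(0.758)), (np.float64(0.15), 229, np.float64(0.805)), (n
[... 1060 characters left out ...]
.float64(0.45), 247, np.float64(0.825))]
side0.npz 0.1 [(np.float64(0.21), 12, np.float64(0.787))]
side0.npz 0.15 [(np.float64(0.15), 103, np.float64(0.793)), (np.float64(0.21), 348, np.float64(0.782))]
side0.npz 0.2 [(np.float64(0.03), 52, np.float64(0.83)), (np.float64(0.09), 355, np.float64(0.831)), (np.float64(0.15), 548, np.float64(0.769)), (np.float64(0.21), 902, np.float64(0.774))]
side0.npz 0.25 [(np.float64(0.03), 103, np.float64(0.834)), (np.float64(0.09), 669, np.float64(0.804)), (np.float64(0.15), 1066, np.float64(0.805)), (np.float64(0.21), 1011, np.float64(0.799))]
w3.npz -0.15 [(np.float64(0.03), 940, np.float64(0.781))]
w3.npz -0.1 [(np.float64(0.09), 682, np.float64(0.775))]
```

The gripper body could come near the flowers at (0.78, 0.13), so I carry the lens across at smaller x and turn the tool away before placing it.

```bash
python3 -m handwheel '[[0.05,0.05,0,0,0,0,0],[0.05,0.05,0,0,0,0,0],[0.05,0.05,0,0,0,0,0],[0.05,0.05,0,0,0,0,0],[0.05,0.05,0,0,0,0,0],[0.05,0.05,0,0,0,0,0],[0.05,0.05,0,0,0,0,0],[0.05,0,0,0,0,0,10],[0.05,0,0,0,0,0,10],[0.05,0,0,0,0,0,10],[0.05,0,0,0,0,0,0],[0.05,0,0,0,0,0,0]]' 30; cat > rel.py <<'E'
import sys,numpy as np
from scipy.spatial.transform import Rotation as R
from bench import ctrl
s=ctrl.get_state(); p=np.array(s['position']); T=R.from_rotvec(s['tool_rot'])
t=np.array([float(a) for a in sys.argv[1:4]])
x=T.as_matrix()
print('pos',p.round(4),'tool shift',T.inv().apply(t-p).round(4),'yaw of y axis',np.degrees(np.arctan2(x[1,1],x[0,1])).round(2),'tilt',np.degrees(np.arccos(-x[2,2])).round(2))
E
python3 rel.py 0.6704 0.0900 0.14
```

```text
time: 18.52
position: [0.5551, 0.0805, 0.1409]
tool_rot: [-2.718, -1.574, 0.003]
ft_force: [0.4, 0.1, -2.4]
grip_width: 0.753
grip_force: 30.0
pos [0.5551 0.0805 0.1409] tool shift [0.0655 0.0953 0.0006] yaw of y axis -29.83 tilt 0.13
```

```bash
python3 -m handwheel '[[0.05,0.022,0.032,0,0,0,0],[0.05,0.022,0.032,0,0,0,0],[0.05,0.0215,0.0313,0,0,0,0],[0.05,0,0,0,0,0,0],[0.05,0,0,0,0,0,0],[0.05,0,0,0,0,0,0],[0.05,0,0,0,0,0,0]]' 30; python3 rel.py 0.6704 0.0900 0.0455
```

```text
time: 19.4
position: [0.6707, 0.0897, 0.1426]
tool_rot: [2.72, 1.571, 0.0]
ft_force: [0.3, 1.1, -2.5]
grip_width: 0.75
grip_force: 30.0
pos [0.6707 0.0897 0.1426] tool shift [ 0.0001 -0.0004  0.0971] yaw of y axis -29.97 tilt 0.02
```

```bash
python3 -m handwheel '[[0.05,0,0,0.03,0,0,0],[0.05,0,0,0.03,0,0,0],[0.05,0,0,0.02,0,0,0],[0.05,0,0,0.01,0,0,0],[0.05,0,0,0.006,0,0,0],[0.05,0,0,0,0,0,0],[0.05,0,0,0,0,0,0]]' 30
```

```text
time: 20.27
position: [0.6719, 0.0898, 0.0472]
tool_rot: [2.72, 1.57, 0.003]
ft_force: [0.7, -0.8, -2.2]
grip_width: 0.747
grip_force: 30.0
```

```bash
python3 -m handwheel '[[0.05,0,0,0.0015,0,0,0],[0.05,0,0,0,0,0,0],[0.08,0,0,0,0,0,0],[0.08,0,0,0,0,0,0],[0.08,0,0,0,0,0,0],[0.08,0,0,-0.03,0,0,0],[0.08,0,0,-0.04,0,0,0],[0.08,0,0,-0.05,0,0,0],[0.08,-0.03,-0.05,0,0,0,0],[0.08,-0.03,-0.05,0,0,0,-10],[0.08,0,0,0,0,0,-10],[0.08,0,0,0,0,0,-10]]' 30; python3 -m handwheel '[[0.08,-0.055,0,-0.02,0,0,0],[0.08,-0.055,0,-0.02,0,0,0],[0.08,0,0,-0.02,0,0,0],[0.08,0,0,0,0,0,0],[0.08,0,0,0,0,0,0]]'; python3 -c "
from h import *; snap('wrist','w6')"; python3 rel.py 0.425 -0.3333 0.2;  python3 - <<'E'
from seg import things
things('w6.npz',lo=0.045,box=(0.35,0.75,-0.45,0.25))
E
```

```text
time: 21.78
position: [0.554, 0.0877, 0.1653]
tool_rot: [2.214, 2.227, 0.001]
ft_force: [0.7, 0.1, 0.3]
grip_width: 0.919
grip_force: 0.0
time: 22.4
position: [0.5542, -0.0211, 0.224]
tool_rot: [-2.219, -2.223, 0.0]
ft_force: [0.0, 0.4, -0.2]
grip_width: 0.919
grip_force: 0.0
pos [ 0.554  -0.0211  0.2236] tool shift [-0.312  -0.1296  0.0238] yaw of y axis 0.12 tilt 0.09
w6.npz uv [411.  71.] top 0.0885 rect c [670.9  89.9] wh [66.8 66.3] ang 35.2 circ [671.7  89.6] 68.2 bgr [36. 35. 34.]
w6.npz uv [309.  93.] top 0.0687 rect c [582.8  71.3] wh [33.6 32.2] ang 0.3 circ [582.8  71.5] 33.6 bgr [125. 121. 115.]
w6.npz uv [213. 116.] top 0.0687 rect c [495.2  51. ] wh [33.3 33.5] ang 26.2 circ [495.1  50.8] 34.0 bgr [ 51.  87. 194.]
```

View pics/w6.png

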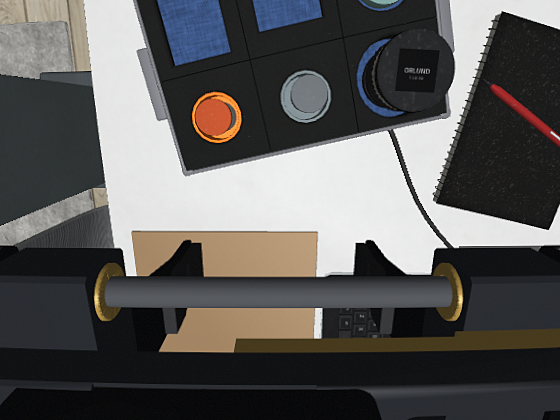

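The wrist view shows the orange can (213,116), grey can (309,93) and lens (411,71) each standing in its well. They are within 1.6 mm of centre, with tops at 69, 69 and 88.5 mm. Next is the battery.

```bash
python3 -m handwheel '[[0.075,-0.052,-0.0216,0,0,0,0],[0.075,-0.052,-0.0216,0,0,0,0],[0.075,-0.052,-0.0216,0,0,0,0],[0.075,-0.052,-0.0216,0,0,0,0],[0.075,-0.052,-0.0216,0,0,0,0],[0.075,-0.052,-0.0216,0,0,0,-1.5],[0.075,0,0,0.06,0,0,0],[0.075,0,0,0.06,0,0,0],[0.075,0,0,0.03,0,0,0],[0.075,0,0,0,0,0,0],[0.075,0,0,0,0,0,0],[0.075,0,0,0,0,0,0]]' 20; python3 rel.py 0.425 -0.3333 0.012
```

```text
time: 23.95
position: [0.4263, -0.3349, 0.0766]
tool_rot: [2.189, 2.248, 0.001]
ft_force: [-0.1, -0.2, 1.6]
grip_width: 0.858
grip_force: 0.0
pos [ 0.4263 -0.3349  0.0766] tool shift [ 0.0018 -0.0015  0.0646] yaw of y axis 1.53 tilt 0.2
```

```bash
python3 -m handwheel '[[0.075,0.0018,-0.0015,0.03,0,0,0],[0.075,0,0,0.02,0,0,0],[0.075,0,0,0.012,0,0,0],[0.075,0,0,0.0015,0,0,0],[0.075,0,0,0,0,0,0],[0.075,0,0,0,0,0,0],[0.03,0,0,0,0,0,0],[0.03,0,0,0,0,0,0],[0.03,0,0,0,0,0,0],[0.03,0,0,0,0,0,0]]' 20; python3 rel.py 0.425 -0.3333 0.012
```

```text
time: 25.2
position: [0.4235, -0.3325, 0.0113]
tool_rot: [2.192, 2.25, 0.0]
ft_force: [0.4, -0.2, 1.6]
grip_width: 0.594
grip_force: 20.0
pos [ 0.4235 -0.3325  0.0113] tool shift [-0.0009  0.0015 -0.0007] yaw of y axis 1.5 tilt 0.01
```

```bash
python3 -m handwheel '[[0.03,0,0,-0.02,0,0,0],[0.03,0,0,-0.05,0,0,0],[0.03,0,0,-0.055,0,0,0],[0.03,0,0,0,0,0,-5.6],[0.03,0,0,0,0,0,-5.6],[0.03,0,0,0,0,0,0],[0.03,0,0,0,0,0,0]]' 20; python3 rel.py 0.562 0.1585 0.135
```

```text
time: 26.08
position: [0.4233, -0.3324, 0.1359]
tool_rot: [-1.964, -2.452, 0.0]
ft_force: [0.1, -0.4, -0.9]
grip_width: 0.593
grip_force: 20.0
pos [ 0.4233 -0.3324  0.1359] tool shift [0.4488 0.2425 0.001 ] yaw of y axis 12.61 tilt 0.02
```

```bash
python3 -m handwheel '[[0.03,0.05,0.027,0,0,0,0],[0.03,0.05,0.027,0,0,0,0],[0.03,0.05,0.027,0,0,0,0],[0.03,0.05,0.027,0,0,0,0],[0.03,0.05,0.027,0,0,0,0],[0.03,0.05,0.027,0,0,0,0],[0.03,0.05,0.027,0,0,0,0],[0.03,0.05,0.027,0,0,0,0],[0.03,0.0488,0.0265,0,0,0,0],[0.03,0,0,0,0,0,0],[0.03,0,0,0,0,0,0],[0.03,0,0,0,0,0,0]]' 20; python3 rel.py 0.562 0.1585 0.042
```

```text
time: 27.58
position: [0.5614, 0.1566, 0.136]
tool_rot: [1.966, 2.45, -0.002]
ft_force: [-1.0, 0.6, -0.3]
grip_width: 0.593
grip_force: 20.0
pos [0.5614 0.1566 0.136 ] tool shift [0.0018 0.0011 0.094 ] yaw of y axis 12.53 tilt 0.06
```

```bash
python3 -m handwheel '[[0.03,0.001,0.0005,0.03,0,0,0],[0.03,0,0,0.03,0,0,0],[0.03,0,0,0.02,0,0,0],[0.03,0,0,0.011,0,0,0],[0.03,0,0,0,0,0,0],[0.03,0,0,0,0,0,0]]' 20; python3 rel.py 0.562 0.1585 0.0415
```

```text
time: 28.32
position: [0.5624, 0.1597, 0.0462]
tool_rot: [1.962, 2.452, 0.002]
ft_force: [-0.4, -0.6, -0.5]
grip_width: 0.595
grip_force: 20.0
pos [0.5624 0.1597 0.0462] tool shift [-0.0011 -0.0007  0.0047] yaw of y axis 12.67 tilt 0.1
```

```bash
python3 -m handwheel '[[0.03,-0.001,0,0.002,0,0,0],[0.03,0,0,0.002,0,0,0],[0.03,0,0,0,0,0,0],[0.075,0,0,0,0,0,0],[0.075,0,0,0,0,0,0],[0.075,0,0,-0.03,0,0,0],[0.075,0,0,-0.05,0,0,0],[0.075,0,0,-0.05,0,0,0],[0.075,-0.06,0,0,0,0,0],[0.075,-0.06,0,-0.01,0,0,0],[0.075,-0.06,0,0,0,0,0],[0.075,0,0,0,0,0,0]]' 20; python3 -c "
from h import *; snap('wrist','w7')"; python3 rel.py 0.553 -0.3907 0.2;  python3 - <<'E'
from seg import things
things('w7.npz',lo=0.042,box=(0.35,0.75,-0.45,0.25))
E
```

```text
time: 29.82
position: [0.6019, -0.0247, 0.1813]
tool_rot: [1.973, 2.441, -0.004]
ft_force: [0.1, 1.4, -0.6]
grip_width: 0.863
grip_force: 0.0
pos [ 0.6016 -0.0202  0.1811] tool shift [-0.3515 -0.1268 -0.0186] yaw of y axis 12.37 tilt 0.04
w7.npz uv [399.  81.] top 0.0885 rect c [671.5  90.5] wh [66.7 66.2] ang 13.3 circ [671.8  90.2] 68.0 bgr [38. 37. 36.]
w7.npz uv [166.  86.] top 0.0686 rect c [495.4  50.6] wh [33.1 32.9] ang 84.8 circ [495.1  51. ] 34.6 bgr [ 54.  89. 190.]
w7.npz uv [279.  82.] top 0.0687 rect c [583.   71.4] wh [32.1 32.8] ang 12.0 circ [583.2  71.5] 33.3 bgr [130. 125. 119.]
```

View pics/w7.png

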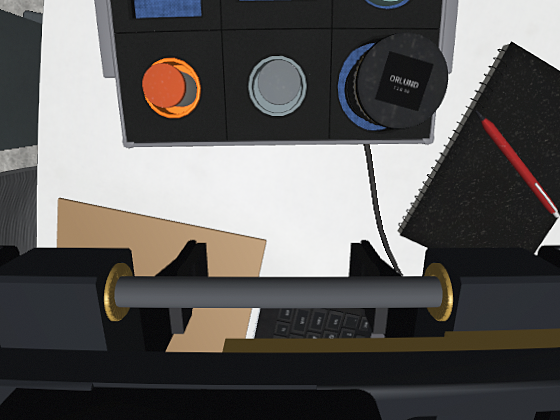

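The cans and lens have not moved. The battery recess is above this frame, so I check it in the scene cloud and refine the earbud case's angle at the same time.

```bash
python3 - <<'E'
from h import *
X,p,d=cloud('w1.npz'); x,y,z=[X[...,i] for i in range(3)]
m=(d>.1)&(z>.010)&(x>.51)&(x<.6)&(y>-.43)&(y<-.35)
P=(X[m][:,:2]*1000).astype(np.float32); print('ear all',cv2.minAreaRect(P))
c=P-P.mean(0); w,v=np.linalg.eigh(c.T@c/len(c)); print('pca',P.mean(0),np.sqrt(w)*4,np.degrees(np.arctan2(v[1],v[0])))
snap('scene','s1'); X,p,d=cloud('s1.npz'); x,y,z=[X[...,i] for i in range(3)]
m=(d>.1)&(z>.042)&(z<.06)&(abs(x-.562)<.035)&(abs(y-.158)<.035)
P=X[m]; print('bat',len(P),np.percentile(P[:,2],[5,50,95]),cv2.minAreaRect((P[:,:2]*1000).astype(np.float32)))
E
```

```text
ear all ((560.106689453125, -389.43182373046875), (61.3731803894043, 57.5539436340332), 6.973623752593994)
pca [ 571.2964 -376.697 ] [38.58333 68.95037] [ -48.176872 -138.17688 ]
bat 493 [0.0424181  0.04841336 0.05271816] ((561.8341674804688, 158.0086669921875), (69.71183776855469, 69.4197006225586), 0.18712370097637177)
```

```bash
python3 -m handwheel '[[0.075,-0.05,-0.018,0,0,0,0],[0.075,-0.05,-0.018,0,0,0,0],[0.075,-0.05,-0.018,0,0,0,0],[0.075,-0.05,-0.018,0,0,0,0],[0.075,-0.05,-0.018,0,0,0,0],[0.075,-0.05,-0.018,0,0,0,0],[0.075,-0.05,-0.018,0,0,0,3.6],[0.075,0,0,0.04,0,0,0],[0.075,0,0,0.05,0,0,0],[0.075,0,0,0,0,0,0],[0.075,0,0,0,0,0,0],[0.075,0,0,0,0,0,0]]' 20; python3 rel.py 0.5527 -0.3907 0.0135
```

```text
time: 31.42
position: [0.5574, -0.3864, 0.0943]
tool_rot: [2.034, 2.388, 0.001]
ft_force: [-0.5, -0.4, 0.6]
grip_width: 0.863
grip_force: 0.0
pos [ 0.5574 -0.3864  0.0943] tool shift [-0.0033 -0.0056  0.0808] yaw of y axis 9.16 tilt 0.27
```

```bash
python3 -m handwheel '[[0.075,-0.0033,-0.0056,0.03,0,0,0],[0.075,0,0,0.025,0,0,0],[0.075,0,0,0.015,0,0,0],[0.075,0,0,0.008,0,0,0],[0.075,0,0,0,0,0,0],[0.075,0,0,0,0,0,0]]' 20; python3 rel.py 0.5527 -0.3907 0.0135
```

```text
time: 32.17
position: [0.5512, -0.3905, 0.0144]
tool_rot: [2.037, 2.389, 0.0]
ft_force: [1.4, 0.0, 0.3]
grip_width: 0.864
grip_force: 0.0
pos [ 0.5512 -0.3905  0.0144] tool shift [-0.0004  0.0015  0.0009] yaw of y axis 9.1 tilt 0.11
```

```bash
python3 -m handwheel '[[0.075,0,0.0015,0.001,0,0,0],[0.025,0,0,0,0,0,0],[0.025,0,0,0,0,0,0],[0.025,0,0,0,0,0,0],[0.025,0,0,0,0,0,0],[0.025,0,0,-0.02,0,0,0],[0.025,0,0,-0.05,0,0,0],[0.025,0,0,-0.05,0,0,-3.7],[0.025,0,0,0,0,0,0],[0.025,0,0,0,0,0,0]]' 20; python3 rel.py 0.4738 0.138 0.135
```

```text
time: 33.42
position: [0.5518, -0.3898, 0.1329]
tool_rot: [1.96, 2.454, 0.0]
ft_force: [-1.1, 0.2, -1.4]
grip_width: 0.508
grip_force: 19.9
pos [ 0.5518 -0.3898  0.1329] tool shift [ 0.532   0.0406 -0.0023] yaw of y axis 12.78 tilt 0.04
```

```bash
python3 -m handwheel '[[0.025,0.05,0.004,0,0,0,0],[0.025,0.055,0.004,0,0,0,0],[0.025,0.055,0.004,0,0,0,0],[0.025,0.055,0.004,0,0,0,0],[0.025,0.055,0.004,0,0,0,0],[0.025,0.055,0.004,0,0,0,0],[0.025,0.055,0.004,0,0,0,0],[0.025,0.055,0.004,0,0,0,0],[0.025,0.055,0.004,0,0,0,0],[0.025,0.042,0.0046,0,0,0,0],[0.025,0,0,0,0,0,0],[0.025,0,0,0,0,0,0]]' 20; python3 -m handwheel '[[0.025,0,0,0,0,0,0]]'; python3 rel.py 0.4738 0.138 0.042
```

```text
time: 34.92
position: [0.4729, 0.1368, 0.1311]
tool_rot: [-1.96, -2.454, 0.004]
ft_force: [0.6, -1.1, -0.1]
grip_width: 0.505
grip_force: 19.9
time: 35.05
position: [0.4736, 0.1361, 0.1316]
tool_rot: [-1.963, -2.452, 0.002]
ft_force: [-0.9, -0.2, 0.2]
grip_width: 0.505
grip_force: 19.9
pos [0.4736 0.1361 0.1316] tool shift [0.0018 0.0007 0.0896] yaw of y axis 12.65 tilt 0.08
```

```bash
python3 -m handwheel '[[0.025,0.001,0,0.03,0,0,0],[0.025,0,0,0.03,0,0,0],[0.025,0,0,0.02,0,0,0],[0.025,0,0,0.005,0,0,0],[0.025,0,0,0,0,0,0],[0.025,0,0,0,0,0,0]]' 20; python3 rel.py 0.4738 0.138 0.042
```

```text
time: 35.8
position: [0.4743, 0.1388, 0.0482]
tool_rot: [1.96, 2.454, 0.002]
ft_force: [0.1, 0.9, -0.8]
grip_width: 0.512
grip_force: 19.9
pos [0.4743 0.1388 0.0482] tool shift [-0.0007 -0.0007  0.0062] yaw of y axis 12.77 tilt 0.11
```

```bash
python3 -m handwheel '[[0.025,-0.0007,0,0.003,0,0,0],[0.025,0,0,0.003,0,0,0],[0.025,0,0,0,0,0,0],[0.07,0,0,0,0,0,0],[0.07,0,0,0,0,0,0],[0.07,0,0,0,0,0,0],[0.07,0,0,-0.03,0,0,0],[0.07,0,0,-0.05,0,0,0],[0.07,0,0,-0.06,0,0,0],[0.07,-0.05,0.02,-0.02,0,0,0],[0.07,-0.04,0.02,-0.02,0,0,0],[0.07,0,0,0,0,0,0]]' 20; python3 -m handwheel '[[0.07,0,0,-0.06,0,0,0],[0.07,0,0.02,-0.04,0,0,0],[0.07,0,0,0,0,0,0],[0.07,0,0,0,0,0,0]]'; cat > fin.py <<'E'
from seg import things
from h import *
snap('wrist','w8'); things('w8.npz',lo=0.0425,box=(0.40,0.75,0.0,0.25))
E
python3 fin.py
```

```text
time: 37.3
position: [0.5352, 0.0553, 0.2229]
tool_rot: [1.966, 2.446, 0.003]
ft_force: [-0.6, 0.2, 0.4]
grip_width: 0.802
grip_force: 0.0
time: 37.8
position: [0.5511, 0.0644, 0.3199]
tool_rot: [-1.958, -2.455, 0.002]
ft_force: [0.4, 0.2, 0.4]
grip_width: 0.801
grip_force: 0.0
w8.npz uv [232. 102.] top 0.0557 rect c [475.6 137.4] wh [45.9 57.1] ang 12.6 circ [477.9 137.7] 59.4 bgr [211. 212. 212.]
w8.npz uv [376. 102.] top 0.0479 rect c [650.9 178.2] wh [51.5 50.8] ang 10.9 circ [651.  178.8] 52.4 bgr [159. 166. 136.]
w8.npz uv [304. 101.] top 0.0495 rect c [563.2 158.4] wh [51.3 34.7] ang 13.0 circ [562.6 158.2] 60.9 bgr [63. 59. 58.]
w8.npz uv [377. 177.] top 0.0885 rect c [671.6  90. ] wh [67.4 66.3] ang 14.0 circ [671.6  90.4] 68.3 bgr [39. 38. 37.]
w8.npz uv [232. 175.] top 0.0689 rect c [495.7  51.3] wh [32.8 31.8] ang 11.4 circ [495.7  50.7] 33.8 bgr [ 54.  91. 197.]
w8.npz uv [303. 175.] top 0.0689 rect c [583.2  71.5] wh [31.5 33.1] ang 13.6 circ [584.   71.4] 33.9 bgr [127. 122. 117.]
```

View pics/w8.png

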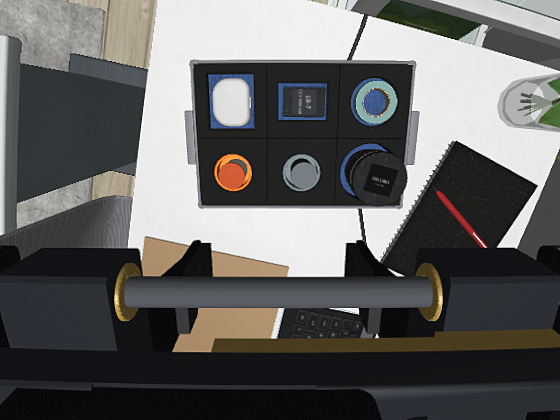

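The picture shows all five things in their own cut-outs: earbud case (232,102), battery (304,101), orange can (232,175), grey can (303,175) and lens (377,177). They are within 2 mm and 0.5° of their places, with tops at the expected heights. The tape at (376,102) is still in its recess, and the gripper touches nothing.

```bash
python3 -c "
from bench import ctrl; print(ctrl.close_job())"
```

```text
the job is handed in; nothing more can be done
None
```

The photo kit is packed and handed in: the last picture showed the lens, both canisters, the battery and the earbud case upright or flat in their own cut-outs, within about 2 mm of centre; the tape was still in its recess, and the arm never went near the mug (not re-checked at the end).

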